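Close the sight-glass of a test cell

TASK

Drop the stepped glass window, wide end down, fully home into the collar of the metal test cell, then fit the black retaining ring over it and screw it down clockwise by its tab until it is snug: it must press the glass firmly by itself when you let go, but finger-tight only, since the glass must never be pressed hard. Leave both in place and do not disturb the other things on the bench.

Things in the scene. Friction and masses are not known exactly. Their poses are not given: they have to be found in the camera images.
- cell: The test cell, fixed to the bench: steel bottom plate 110 x 110 x 8 mm, aluminium top plate 92 x 92 mm, its upper face 60 mm above the bench. Centred on that plate stands a round collar: bore radius 17 mm, outer radius 22 mm, 16 mm high, ringed by three brass ramps. Origin: centre of the underside, z up.
- cell_mouth (a point): Centre of the collar's bore at its rim, 76 mm above the cell's origin.
- cell_gap (a point): Red dot on the plate, 36 mm from the axis in the cell's +x direction, marking the centre of a gap between ramps; the other two gaps are at 120 and 240 degrees. From each gap a ramp (outer radius 27 mm) runs clockwise, seen from above, from 20 to 80 degrees past the gap's centre; its underside falls from 12 to 7 mm above the plate, 5.2 mm per rad.
- cell_seat (a point): Nominal centre of the sprung seat inside the collar, 66.8 mm above the cell's origin. The window stands on it. The seat is stiff (about 45 N/mm) and its real free height differs from one occasion to the next by up to 1.8 mm up or down, unseen.
- window: Stepped round glass window, pale green, about 50 g: wide lower part of radius 16 mm, 13 mm high; on it a round boss of radius 10.5 mm, 14 mm high, to hold it by (27 mm in all). Stands wide end down on the blue mat. Origin: centre of the underside, z up.
- window_step (a point): Centre of the window's step (top of the wide part), 13 mm above its underside. The ring presses on this step. Fully home it stands 18.0 to 21.6 mm above the cell's plate.
- ring: Black retaining ring standing right way up on the blue mat, about 190 g, 20 mm high, outer radius 31 mm; two aluminium grip flats, 26 mm wide, face its own +y and -y, 64 mm apart over the flats; a turning tab points along its +x. Skirt inner radius 27.6 mm. Top web 5 mm thick with a hole of radius 12.5 mm. Web underside 15 mm above the ring's underside. Origin: centre of the underside, z up.
- ring_pin (a point): Tip of one of three inward steel lugs (4.4 mm high, 10 mm wide, reaching in to radius 22.8 mm, 3 mm above the ring's underside) at 0, 120 and 240 degrees from the ring's x axis; a red dot on top marks each. They must go down through the gaps between the ramps (any of three ways, within 8 degrees); the ring then rests loosely on the window's step.
- ring_tab (a point): Top of the ring's aluminium turning tab, 50 mm from the axis: a bar 8 mm wide, 10 mm high (8 to 18 mm above the ring's underside) sticking out along the ring's +x from radius 29 to 59 mm. Pushed clockwise, the ring turns freely for 0.3 to 1.3 rad, then the ramps draw it down on the glass: 1 N of push here then means about 3 N on the glass; snug is a push of 4 to 6 N. It stays where left.
- spacer: Bystander on the blue mat: brass washer, 38 mm across, 8 mm high.
- bit: Bystander on the blue mat: small steel screwdriver bit, 33 mm long, lying.
- meter: Bystander: orange multimeter lying flat, 95 x 195 x 50 mm.
- dish: Bystander: clear shallow dish, 90 mm across, 15 mm high.
- jar: Bystander: amber jar with a black cap, 56 mm across, 70 mm high.
- barrel: Bystander: short black barrel, 40 mm across, 55 mm high.
- driver: Bystander: screwdriver lying on the bench.

How it is judged:
On the way, in this order (a step that is already met when the one before it is completed fails the run):
1. the window sits in the collar, upright and fully home on the seat, and is released (horizontal distance between window and cell below 0.0025 m and z of window in the frame of cell below 0.0695 m and angle between window's own z axis and vertical below 0.07 rad and contact force between the fingers and window below 0.1 N), for 0.2 s.
2. the ring sits over the window with its lugs below the tops of the ramps (horizontal distance between window and cell below 0.0025 m and z of window in the frame of cell below 0.0695 m and angle between window's own z axis and vertical below 0.07 rad and horizontal distance between ring and cell below 0.003 m and z of ring in the frame of cell below 0.0675 m and angle between ring's own z axis and vertical below 0.06 rad), for 0.1 s.
At the end, for the whole second after the job is handed in: Window in the collar: centred within 2.5 mm, upright within 0.07 rad, underside below 69.5 mm in the cell frame. Ring over it: centred within 3 mm, level within 0.06 rad, underside below 67.5 mm, at rest, pressing the window with more than 7 N by itself (all of step 2 and contact force between ring and window above 7 N and linear speed of ring below 0.01 m/s and angular speed of ring below 0.1 rad/s); the robot touches nothing.
It fails at once if the glass is pressed with more than 22 N by the ring (contact force between ring and window above 22 N).
It fails at once if the glass is pressed with more than 35 N against the cell (contact force between window and cell above 35 N).
It fails at once if a bystander is moved by more than 20 mm (distance of any of spacer, bit, meter, dish, jar, barrel, driver from where it was at the start of the episode above 0.02 m).
It also fails if it takes over 72 s, if anything falls off the work surface, if the arm or the gripper's body presses on something with over 40 N, if the wrist force passes 120 N, or if a joint passes its speed limit or range.

ROBOT

A 6-joint arm with a two-finger parallel gripper is mounted at the origin on the work surface. World frame = base frame: x ahead of the robot, y to its left, z up, the work surface at z = 0. Lengths are in m, angles in rad, forces in N, time in s.
With the tool pointing down it reaches from about 0.35 to 0.8 m from the base axis. Payload 7.3 kg.
Tool frame: the origin (TCP) lies at the very end of the fingers, on their centre line; the grasp point (between the pads) lies 19 mm behind it (tcp_to_grasp is the distance from the TCP to the grasp point, in m); z points along the fingers, y is the line along which they close (so a half turn about z gives the same grasp; the last joint's range is limited). The gripper opens to 85 mm and grips with 20 to 120 N. Pads are 22 mm wide; open, the fingers measure 114 mm over their backs; the gripper's body (76 mm by 85 mm) begins 54 mm behind the grasp point. The pads swing forward as they close: fully open they stand 13 mm farther back than shut.
Start: joints at [1.057, 0.342, 1.524, -0, 1.275, -0.146], TCP at [0.189, 0.49, 0.231] pointing down, gripper open.
Joint ranges: [-2.53, 2.53], [-0.77, 2.02], [0.04, 2.7], [-1, 4.14], [0.28, 2.66], [-3.11, 3.11]. Speed limits (rad/s): [2.57, 2.57, 3.14, 3.14, 3.14, 3.14].

INTERFACE

Orientations are given as a unit quaternion [x, y, z, w].
In Python, from workcell import * gives the robot as it stands. The module is installed in compiled form; this text tells all that it offers.
- The arm moves only by the tool carry_out, never from a script. Its arguments are lists of equal length, an entry for each row: "gripper": the gripper's target within -1 to 1 (fully open at 1, half-way at 0, shut at -1); "dp": the shift along the world's x, y, z each as a share of 0.1 m, from -1 to 1, a list of three; "angular": the turn, a rotation vector about the world's x, y, z each as a share of pi/4 rad, from -1 to 1, a list of three. In form: {"gripper": [gripper, ...], "dp": [[tx, ty, tz], ...], "angular": [[ax, ay, az], ...]}. A call has 1 to 10 rows; each row is the pose to reach, as a shift and turn from the pose commanded when the call began; what a row does not reach only later rows make up. A row lasts 1/12 s, in which the tool goes at most 41.7 mm and 7.16 degrees, less where a joint would pass 70% of its speed; a pose out of reach is approached as far as the arm can. A call with a number of a shift or a turn outside -1 to 1 is refused whole. A call with a gripper value outside its range is refused whole. The fingers move at their own pace and stop on an object; "grip_force" is the grip in N (left out, the last holds). Time passes only in rows, so rows that repeat a pose let the fingers close. It gives the time, the measured TCP pose, the force, the opening and the grip force at its end, in the units of the state.
- get_state(): the state, without advancing time (a new reading comes with each control period).
- camera(name): name is "scene" or "side" or "wrist"; returns a dict with "img" (480x640x3 uint8, red, green, blue), "camera_matrix" (3x3 intrinsics, pixels), "distortion" ([k1, k2, p1, p2, k3] as OpenCV has them; the pictures are not rectified), "extrinsics" (4x4, takes a point from camera to world coordinates). Camera axes: x right, y down, z forward; pixel columns grow to the right and rows downward; lengths in m; the calibration is good to about 2 mm. A picture is of the moment at which its call begins. There is no depth.
- job_done(): hands the job in; it is judged then, once.
The state is a dict: "time": time; "joint_pos": joint angles; "qd": joint speeds; "joint_torque": joint torques, N m; "tool_pos": TCP position; "ee_rot": TCP orientation; "contact_force": force on the tool from outside, world axes, zero at the start; "torque": the same for the moment, N m; "finger_gap": opening from 0.0 (shut) to 1.0 (fully open); "grasp_force": force on a finger pad.
Only numpy, scipy, OpenCV 4.12 (cv2) and the standard library are available. Lean on these libraries where they do the work, as an engineer would, in place of code of your own. Each camera call takes 0.05 s, during which the arm holds its last target. There are 200 camera calls.

## Working session

There is one attempt and no reset: what is moved stays moved. The work goes in short steps, Python scripts to look and compute and a tool call to move; the robot and the scene stay as the last step left them, time stands still between calls to the robot, and variables do not carry over. Pictures are saved under pics/ and viewed, at most 10 in all, crops included, and the job is handed in when it is done.

Besides the shell and the picture viewer there is one more tool, called after "Call:" as name(argument=value, ...) on one line, values as JSON. carry_out: Moves the arm, as the interface text tells. Its arguments: {"type":"object","properties":{"gripper":{"type":"array","items":{"type":"number"}},"dp":{"type":"array","items":{"type":"array","items":{"type":"number","minimum":-1,"maximum":1}}},"angular":{"type":"array","items":{"type":"array","items":{"type":"number","minimum":-1,"maximum":1}}},"grip_force":{"type":"number"}},"required":["gripper","dp","angular"]}

```bash
mkdir -p pics
cat > h.py <<'E'
from workcell import *
import numpy as np, cv2
def snap(n,f=None):
    c=camera(n)
    if f: cv2.imwrite('pics/'+f,c['img'][:,:,::-1])
    return c
def ray(c,px):
    K=np.array(c['camera_matrix'],float);D=np.array(c['distortion'],float);E=np.array(c['extrinsics'])
    u=cv2.undistortPoints(np.array(px,float).reshape(-1,1,2),K,D).reshape(-1,2)
    d=np.c_[u,np.ones(len(u))]@E[:3,:3].T
    return E[:3,3],d
def plane(c,px,z):
    o,d=ray(c,px); return o+d*((z-o[2])/d[:,2])[:,None]
def proj(c,P):
    E=np.linalg.inv(np.array(c['extrinsics']));P=np.array(P,float).reshape(-1,3)
    q=cv2.projectPoints(P@E[:3,:3].T+E[:3,3],np.zeros(3),np.zeros(3),np.array(c['camera_matrix'],float),np.array(c['distortion'],float))[0]
    return q.reshape(-1,2)
E
python3 - <<'E'
from h import *
for n in ['scene','side','wrist']:
    c=snap(n,n+'0.png'); print(n,np.round(c['extrinsics'],3).tolist(),np.round(c['camera_matrix'],0).tolist())
print(get_state())
E
```

```text
scene [[-0.474, 0.484, -0.736, 1.757], [0.88, 0.24, -0.409, 0.589], [-0.022, -0.842, -0.539, 0.927], [0.0, 0.0, 0.0, 1.0]] [[554.0, 0.0, 319.0], [0.0, 554.0, 239.0], [0.0, 0.0, 1.0]]
side [[0.83, -0.343, 0.44, 0.096], [-0.557, -0.511, 0.655, -0.799], [0.0, -0.789, -0.615, 0.804], [0.0, 0.0, 0.0, 1.0]] [[439.0, 0.0, 320.0], [0.0, 439.0, 247.0], [0.0, 0.0, 1.0]]
wrist [[0.36, 0.885, 0.296, 0.112], [0.933, -0.341, -0.116, 0.519], [-0.002, 0.318, -0.948, 0.374], [0.0, 0.0, 0.0, 1.0]] [[409.0, 0.0, 313.0], [0.0, 409.0, 236.0], [0.0, 0.0, 1.0]]
{'time': 0.15, 'joint_pos': array([ 1.05698546e+00,  3.42569731e-01,  1.52476321e+00, -8.30868769e-06,
        1.27539036e+00, -1.46033236e-01]), 'qd': array([ 2.25179365e-04, -3.10244237e-03, -2.15926860e-03, -4.92316976e-05,
       -1.33603848e-03,  1.31714074e-03]), 'joint_torque': array([ 1.43423575e-03, -4.33906603e+01, -2.46147412e+01, -1.94358204e-04,
        5.64317525e-03,  2.11686847e-05]), 'tool_pos': array([0.18861773, 0.48964535, 0.23079395]), 'ee_rot': array([ 1.82852978e-01,  9.83140106e-01, -5.36121029e-04, -1.79387855e-04]), 'contact_force': array([ 0.07629815,  0.57402328, -0.18448313]), 'torque': array([-0.02088441, -0.0294726 ,  0.01816786]), 'grasp_force': 0.0, 'finger_gap': 0.997555660465104}
```

View pics/scene0.png

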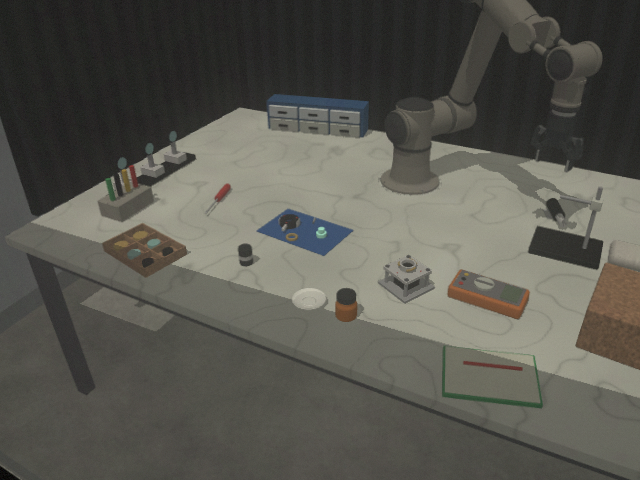

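View pics/side0.png

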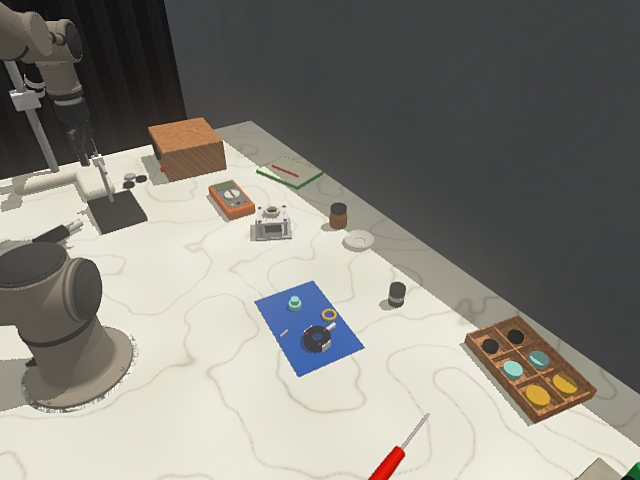

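The scene view shows the blue mat with ring at (289,222), window (321,232) and washer (291,237), and the cell at (407,268). The side view has the window at (295,302), ring (317,339), cell collar (272,210), washer (330,315), bit (284,332) and jar (338,215).

Run:
```python
from h import *
for n,L in [('side',dict(win=(295,299,.027),ring=(317,335,.02),tab=(332,327,.018),collar=(272,210,.076),spacer=(330,315,.008),bit=(284,332,.003),jar=(338,208,.07),dish=(359,240,.01),barrel=(398,287,.05),meter=(232,198,.05))),
 ('scene',dict(win=(321,230,.027),ring=(289,220,.02),collar=(407,264,.076),spacer=(291,237,.008)))]:
    c=camera(n)
    for k,v in L.items(): print(n,k,np.round(plane(c,[v[:2]],v[2])[0],3))
```

```text
side win [ 0.483 -0.112  0.027]
side ring [ 0.467 -0.235  0.02 ]
side tab [ 0.511 -0.233  0.018]
side collar [0.598 0.208 0.076]
side spacer [ 0.535 -0.191  0.008]
side bit [ 0.415 -0.171  0.003]
side jar [0.776 0.113 0.07 ]
side dish [0.781 0.009 0.01 ]
side barrel [ 0.707 -0.24   0.05 ]
side meter [0.543 0.379 0.05 ]
scene win [ 0.483 -0.111  0.027]
scene ring [ 0.465 -0.237  0.02 ]
scene collar [0.602 0.212 0.076]
scene spacer [ 0.534 -0.19   0.008]
```

Run:
```python
from h import *
c=camera('scene'); print(plane(c,[(567,247),(585,248),(535,262)],0.02))
b=plane(c,[(585,248)],0.02)[0]
for z in (.1,.15,.2,.25,.3): print(z,proj(c,[b[0],b[1],z]))
```

```text
[[0.23353801 0.58337042 0.02      ]
 [0.21500905 0.63304492 0.02      ]
 [0.35552182 0.51078049 0.02      ]]
0.1 [[591.43288998 224.92813937]]
0.15 [[595.57427537 209.88448564]]
0.2 [[599.80885792 194.34067494]]
0.25 [[604.13627246 178.27970583]]
0.3 [[608.55552972 161.68472724]]
```

View pics/wrist0.png

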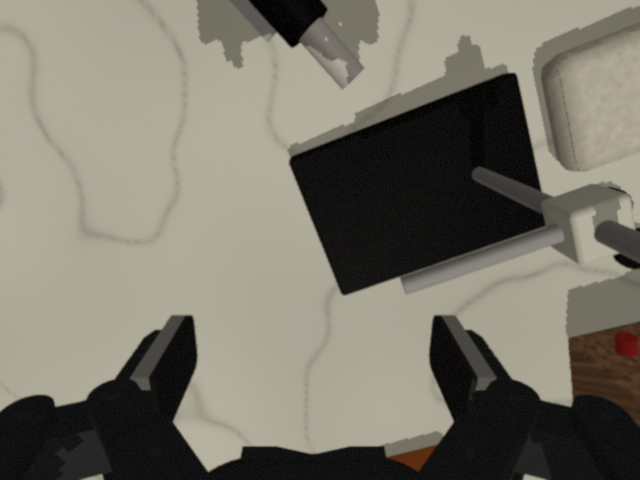

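The wrist image shows only the fingertips (row ~330) and the stand; the way toward the cell is clear.

Call:
carry_out(gripper=[1,1,1,1], dp=[[1,-0.7,0],[1,-0.7,0],[1,-0.7,0],[1,-0.7,0]], angular=[[0,0,0],[0,0,0],[0,0,0],[0,0,0]])

```text
time: 0.63
tool_pos: [0.2935, 0.4167, 0.2312]
ee_rot: [0.185, 0.983, -0.001, 0.001]
contact_force: [0.5, -0.4, -0.5]
finger_gap: 1.002
grasp_force: 0.0
```

Call:
carry_out(gripper=[1,1,1,1], dp=[[1,-0.7,0],[1,-0.7,0],[1,-0.7,0],[1,-0.7,0]], angular=[[0,0,0],[0,0,0],[0,0,0],[0,0,0]])

```text
time: 0.97
tool_pos: [0.3935, 0.3466, 0.2311]
ee_rot: [0.185, 0.983, -0.0, 0.001]
contact_force: [-0.2, 0.0, -0.9]
finger_gap: 1.001
grasp_force: 0.0
```

Call:
carry_out(gripper=[1,1,1,1], dp=[[1,-0.7,0],[1,-0.7,0],[1,-0.7,0],[1,-0.7,0]], angular=[[0,0,0],[0,0,0],[0,0,0],[0,0,0]])

```text
time: 1.3
tool_pos: [0.4932, 0.2765, 0.2308]
ee_rot: [0.185, 0.983, -0.0, 0.001]
contact_force: [-1.7, -1.0, 0.1]
finger_gap: 0.997
grasp_force: 0.0
```

Call:
carry_out(gripper=[1,1,1,1,1,1], dp=[[1,-0.7,0],[1,-0.7,0],[1,-0.7,0],[1,-0.7,0],[1,-0.7,0],[1,-0.7,0]], angular=[[0,0,0],[0,0,0],[0,0,0],[0,0,0],[0,0,0],[0,0,0]])

```text
time: 1.8
tool_pos: [0.5881, 0.2106, 0.2308]
ee_rot: [0.183, 0.983, 0.0, -0.001]
contact_force: [-1.2, -0.6, 0.6]
finger_gap: 0.996
grasp_force: 0.0
```

Run:
```python
from h import *
c=snap('wrist','w1.png'); s=get_state();print(s['time'],s['tool_pos'],s['joint_pos'],s['contact_force'])
```

```text
1.85 [0.58776716 0.21098418 0.23115567] [ 2.21723877e-01  5.28834227e-01  1.22631155e+00  5.26917057e-04
  1.38727445e+00 -9.82166991e-01] [ 0.6207597  -0.12333605 -1.45196476]
```

View pics/w1.png

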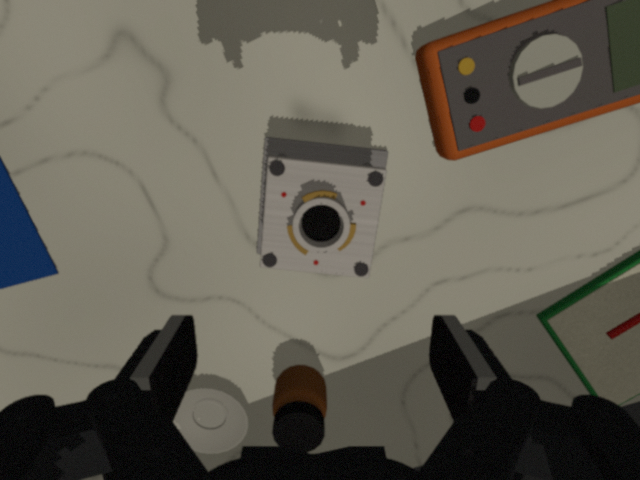

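Wrist view: cell from above with three red gap dots at (284,194), (363,203), (316,262), collar bore at (321,222); jar at (299,410).

```bash
cat >> h.py <<'E'
def reds(c,box,rr=(0,0)):
    x0,y0,x1,y1=box; im=c['img'][y0:y1,x0:x1].astype(int)
    m=((im[...,0]-im[...,1]>50)&(im[...,0]-im[...,2]>50)).astype(np.uint8)
    n,_,st,ce=cv2.connectedComponentsWithStats(m)
    return [(st[i,4],ce[i]+[x0,y0]) for i in range(1,n)]
def cellfit(c,box,z=.06,r=.036):
    P=[p for a,p in reds(c,box) if a>3]; W=plane(c,P,z)[:,:2]
    if len(W)==2: print('two only')
    from scipy.optimize import least_squares
    f=least_squares(lambda v:np.hypot(*(W-v).T)-r,W.mean(0)); ce=f.x
    a=np.degrees(np.arctan2(*(W-ce).T[::-1]))
    return ce,a,np.hypot(*(W-ce).T),P
E
python3 - <<'E'
from h import *
c=camera('wrist')
ce,a,r,P=cellfit(c,(250,160,400,290)); print(ce,a,a%120,r,P)
im=c['img'].astype(int)
m=(im.max(2)<40).astype(np.uint8); n,l,st,cc=cv2.connectedComponentsWithStats(m[180:260,270:370])
for i in range(1,n):
    if st[i,4]>300: print(st[i],cc[i]+[270,180],plane(c,[cc[i]+[270,180]],.076))
E
```

```text
[0.59946118 0.21166985] [-147.75740644   92.35736861  -27.29355591] [92.24259356 92.35736861 92.70644409] [0.0360804  0.03607974 0.03608021] [array([283. , 194.5]), array([361.86666667, 203.46666667]), array([314.84615385, 262.53846154])]
[  31   26   39   36 1096] [320.25  223.625] [[0.5971017 0.2126652 0.076    ]]
```

Call:
carry_out(gripper=[1,1,1], dp=[[-0.33,-0.8,0],[-0.33,-0.8,0],[-0.33,-0.8,0]], angular=[[0,0,0],[0,0,0],[0,0,0]])

```text
time: 2.15
tool_pos: [0.5526, 0.1267, 0.2315]
ee_rot: [0.183, 0.983, -0.001, -0.001]
contact_force: [1.2, 0.9, 0.9]
finger_gap: 1.002
grasp_force: 0.0
```

Call:
carry_out(gripper=[1,1,1], dp=[[-0.33,-0.8,0],[-0.33,-0.8,0],[-0.33,-0.8,0]], angular=[[0,0,0],[0,0,0],[0,0,0]])

```text
time: 2.4
tool_pos: [0.5201, 0.0466, 0.2318]
ee_rot: [0.184, 0.983, -0.001, -0.0]
contact_force: [0.7, 1.3, -0.7]
finger_gap: 0.996
grasp_force: 0.0
```

Call:
carry_out(gripper=[1,1,1], dp=[[-0.33,-0.8,0],[-0.33,-0.8,0],[-0.33,-0.8,0]], angular=[[0,0,0],[0,0,0],[0,0,0]])

```text
time: 2.65
tool_pos: [0.4876, -0.0334, 0.2318]
ee_rot: [0.184, 0.983, -0.001, -0.0]
contact_force: [0.4, 0.2, -0.4]
finger_gap: 1.002
grasp_force: 0.0
```

Call:
carry_out(gripper=[0.5,0.5,0.3,0.3,0.3,0.3], dp=[[-0.33,-0.8,-0.2],[-0.33,-0.8,-0.2],[-0.33,-0.8,-0.2],[-0.33,-0.8,-0.2],[-0.33,-0.8,-0.2],[-0.33,-0.8,-0.2]], angular=[[0,0,0],[0,0,0],[0,0,0],[0,0,0],[0,0,0],[0,0,0]])

```text
time: 3.15
tool_pos: [0.4574, -0.1087, 0.2119]
ee_rot: [0.182, 0.983, 0.0, 0.001]
contact_force: [-0.0, -0.3, 0.3]
finger_gap: 0.652
grasp_force: 0.0
```

Run:
```python
from h import *
c=snap('wrist','w2.png'); s=get_state();print(s['time'],s['tool_pos'],s['joint_pos'],s['finger_gap'])
print(proj(c,[[.483,-.112,.027],[.467,-.235,.02]]))
```

```text
3.2 [ 0.45744977 -0.10866573  0.21181087] [-3.96797775e-01  2.59515544e-01  1.69981516e+00  5.73880311e-04
  1.18125708e+00 -1.60201714e+00] 0.6554505631960243
[[320.84748288 232.26704621]
 [183.89877316 261.29152782]]
```

View pics/w2.png

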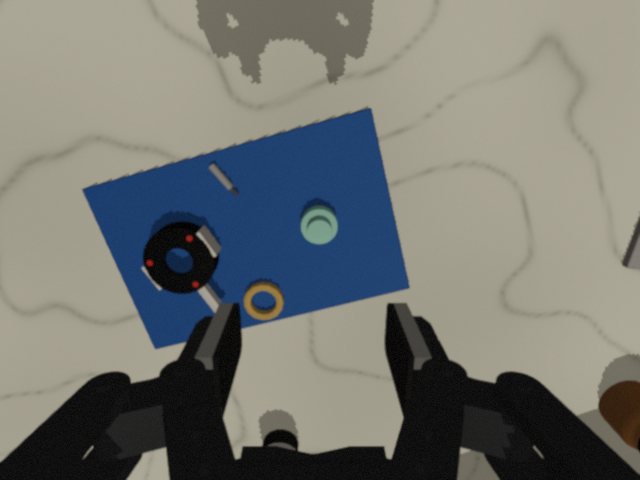

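Wrist view shows window at (319,224), ring centred (181,259) with red dots at (189,238), (150,263), (195,284) and tab toward (212,300), washer at (263,300), bit at (223,177).

```bash
cat >> h.py <<'E'
def winfit(c,z=.0065):
    im=c['img'].astype(int); m=((im[...,1]-im[...,0]>25)&(im[...,1]>im[...,2])).astype(np.uint8)
    n,l,st,cc=cv2.connectedComponentsWithStats(m); i=1+np.argmax(st[1:,4])
    ct=max(cv2.findContours((l==i).astype(np.uint8),0,1)[0],key=cv2.contourArea)
    M=cv2.moments(cv2.convexHull(ct)); p=(M['m10']/M['m00'],M['m01']/M['m00'])
    return plane(c,[p],z)[0],st[i],p
E
python3 - <<'E'
from h import *
c=camera('wrist')
print(winfit(c))
P=[p for a,p in reds(c,(130,215,230,305)) if a>2];print(P)
for z in (.0074,):
    W=plane(c,P,z)[:,:2]; print(W)
    for i in range(3): print(np.linalg.norm(W[i]-W[i-1]))
    ce=W.mean(0); print(ce,np.degrees(np.arctan2(*(W-ce).T[::-1])))
print(plane(c,[(212,300)],.018))
E
```

```text
(array([ 0.48271014, -0.11355412,  0.0065    ]), array([ 301,  208,   36,   36, 1001], dtype=int32), (318.61807965625513, 225.45843662204592))
[array([188.92857143, 238.04761905]), array([149.13157895, 262.5       ]), array([194.84615385, 284.        ])]
[[ 0.45174941 -0.22636215]
 [ 0.45993393 -0.27118298]
 [ 0.49447187 -0.2415583 ]]
0.045344584251398964
0.045561971184766514
0.04550264498497398
[ 0.46871841 -0.24636781] [ 130.30493028 -109.49375961   10.57824703]
[[ 0.51116165 -0.22908232  0.018     ]]
```

Call:
carry_out(gripper=[0.2,0.2,0.2,0.2], dp=[[0.253,-0.049,-0.96],[0.253,-0.049,-0.96],[0.253,-0.049,-0.96],[0.253,-0.049,-0.96]], angular=[[0,0,0],[0,0,0],[0,0,0],[0,0,0]])

```text
time: 3.58
tool_pos: [0.4809, -0.1132, 0.1118]
ee_rot: [0.182, 0.983, 0.001, -0.003]
contact_force: [-1.2, -1.1, -0.4]
finger_gap: 0.601
grasp_force: 0.0
```

Call:
carry_out(gripper=[0.0,0.0,0,0,0], dp=[[0,0,-0.4],[0,0,-0.7],[0,0,-0.9],[0,0,-0.99],[0,0,-0.99]], angular=[[0,0,0],[0,0,0],[0,0,0],[0,0,0],[0,0,0]])

```text
time: 4.0
tool_pos: [0.4819, -0.1143, 0.0158]
ee_rot: [0.182, 0.983, 0.0, -0.001]
contact_force: [-0.4, 0.3, 0.7]
finger_gap: 0.499
grasp_force: 0.0
```

Run:
```python
from h import *
s=get_state();print(s['time'],s['tool_pos'],s['ee_rot'],s['finger_gap'],s['contact_force'])
c=snap('wrist','w3.png')
```

```text
4.0 [ 0.48185287 -0.11431152  0.01581265] [ 1.82435200e-01  9.83217459e-01  2.50264040e-04 -8.73421650e-04] 0.49937902051999616 [-0.3608255   0.2810398   0.65475313]
```

View pics/w3.png

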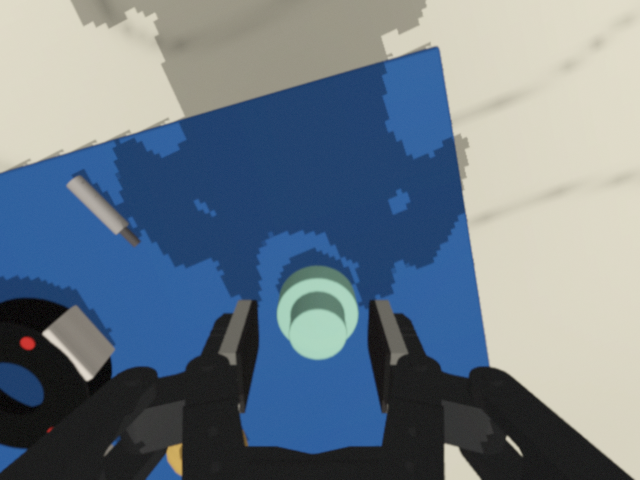

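Boss top at (317,333) lies between the fingertips (columns 245 and 382); well lined up, so grip.

Call:
carry_out(gripper=[-1,-1,-1,-1,-1,-1,-1,-1], dp=[[0,0,0],[0,0,0],[0,0,0],[0,0,0],[0,0,0],[0,0,0],[0,0,0],[0,0,0]], angular=[[0,0,0],[0,0,0],[0,0,0],[0,0,0],[0,0,0],[0,0,0],[0,0,0],[0,0,0]], grip_force=30)

```text
time: 4.72
tool_pos: [0.4833, -0.1153, 0.0182]
ee_rot: [0.183, 0.983, -0.0, 0.002]
contact_force: [-0.3, 1.6, 6.7]
finger_gap: 0.224
grasp_force: 29.1
```

Run:
```python
from h import *
s=get_state();print(s['time'],s['tool_pos'],s['ee_rot'],s['finger_gap'],s['contact_force'],s['grasp_force'])
c=snap('wrist')
print(winfit(c)); cv2.imwrite('pics/w4.png',c['img'][200:460,200:440,::-1])
```

```text
4.7167 [ 0.48334814 -0.11534848  0.01823458] [ 1.82858944e-01  9.83137330e-01 -2.51042904e-04  1.87975372e-03] 0.224018175941498 [-0.33412705  1.61714795  6.73514681] 29.13621336221695
(array([ 0.48306465, -0.11593134,  0.0065    ]), array([ 274,  259,   78,   92, 4909], dtype=int32), (312.82405491818696, 302.82935239169956))
```

View pics/w4.png

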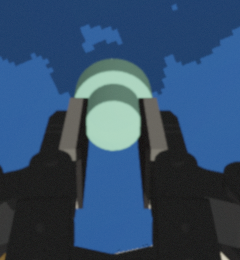

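Boss gripped centrally between the pads (crop centre (112,125)); window upright.

Call:
carry_out(gripper=[-1,-1,-1,-1,-1], dp=[[0,0,0.2],[0,0,0.5],[0,0,0.9],[0,0,1],[0,0,1]], angular=[[0,0,0],[0,0,0],[0,0,0],[0,0,0],[0,0,0]])

```text
time: 5.18
tool_pos: [0.4843, -0.1159, 0.1206]
ee_rot: [0.183, 0.983, -0.001, 0.004]
contact_force: [-0.6, -0.4, -0.1]
finger_gap: 0.228
grasp_force: 29.5
```

```bash
cat >> h.py <<'E'
from scipy.spatial.transform import Rotation as Rn
def held(c,s,up):
    # held window: near bottom edge row and left/right edges -> centre relative to TCP, tool frame (x,y) ; up = underside z below TCP
    im=c['img'].astype(int); m=((im[...,1]-im[...,0]>22)&(im[...,1]>im[...,2])).astype(np.uint8)
    n,l,st,cc=cv2.connectedComponentsWithStats(m); i=1+np.argmax(st[1:,4]); m=l==i
    z=s['tool_pos'][2]-up; R=Rn.from_quat(s['ee_rot']).as_matrix()
    ys,xs=np.nonzero(m); t=ys.min(); ct=xs[ys<=t+1].mean()
    q=R.T@(plane(c,[(ct,t-.5)],z)[0]-s['tool_pos'])
    row=t+32; r=xs[ys==row]
    return q[0]-.016, [ (R.T@(plane(c,[((xs.min()+xs.max())/2,t+38)],z+.01)[0]-s['tool_pos']))[1]], (t,ct,xs.min(),xs.max())
E
python3 - <<'E'
from h import *
s=get_state();print(s['time'],s['tool_pos'],s['ee_rot'],s['finger_gap'],s['contact_force'],s['grasp_force'])
c=camera('wrist'); print(held(c,s,.0172))
E
```

```text
5.1833 [ 0.48431072 -0.11587529  0.12055753] [ 1.82813179e-01  9.83137893e-01 -8.61432928e-04  4.29919123e-03] 0.22844975323575467 [-0.64130855 -0.3799164  -0.11157693] 29.47083681821823
(np.float64(0.0016577253618137687), [np.float64(-0.0005577957748046716)], (np.int64(260), np.float64(312.8048780487805), np.int64(275), np.int64(351)))
```

Call:
carry_out(gripper=[-1,-1,-1], dp=[[0.385,0.785,0.125],[0.385,0.785,0.125],[0.385,0.785,0.125]], angular=[[0,0,0],[0,0,0],[0,0,0]])

```text
time: 5.48
tool_pos: [0.5221, -0.0322, 0.1285]
ee_rot: [0.182, 0.983, 0.001, 0.0]
contact_force: [-0.8, -0.1, 0.1]
finger_gap: 0.227
grasp_force: 29.6
```

Call:
carry_out(gripper=[-1,-1,-1], dp=[[0.385,0.785,0.125],[0.385,0.785,0.125],[0.385,0.785,0.125]], angular=[[0,0,0],[0,0,0],[0,0,0]])

```text
time: 5.73
tool_pos: [0.5607, 0.0468, 0.1408]
ee_rot: [0.181, 0.983, 0.001, 0.0]
contact_force: [-0.4, -0.2, -0.6]
finger_gap: 0.227
grasp_force: 29.8
```

Call:
carry_out(gripper=[-1,-1,-1], dp=[[0.385,0.785,0.125],[0.385,0.785,0.125],[0.385,0.785,0.125]], angular=[[0,0,0],[0,0,0],[0,0,0]])

```text
time: 5.98
tool_pos: [0.599, 0.1254, 0.1531]
ee_rot: [0.181, 0.983, 0.001, 0.0]
contact_force: [-1.3, 0.2, -0.8]
finger_gap: 0.229
grasp_force: 29.8
```

Call:
carry_out(gripper=[-1,-1,-1,-1,-1,-1,-1], dp=[[0.385,0.785,0.125],[0.385,0.785,0.125],[0.385,0.785,0.125],[0.385,0.785,0.125],[0.385,0.785,0.125],[0.385,0.785,0.125],[0.385,0.785,0.125]], angular=[[0,0,0],[0,0,0],[0,0,0],[0,0,0],[0,0,0],[0,0,0],[0,0,0]])

```text
time: 6.57
tool_pos: [0.6355, 0.1974, 0.1657]
ee_rot: [0.184, 0.983, -0.0, -0.001]
contact_force: [-0.0, -0.6, -0.8]
finger_gap: 0.228
grasp_force: 29.9
```

Run:
```python
from h import *
s=get_state();print(s['time'],s['tool_pos'],s['ee_rot'],s['finger_gap'],s['contact_force'],s['grasp_force'])
c=camera('wrist'); print(held(c,s,.0172))
p=proj(c,[.5995,.2117,.06])[0].astype(int);print(p)
print(cellfit(c,(max(0,p[0]-90),max(0,p[1]-100),p[0]+90,p[1]+90)))
```

```text
6.5667 [0.63549823 0.19739606 0.16571363] [ 1.83603570e-01  9.83000031e-01 -3.96927438e-04 -7.14785173e-04] 0.22813257727963646 [-0.00967993 -0.64141903 -0.8353692 ] 29.895264208316803
(np.float64(-0.01667481442082856), [np.float64(-0.0007942037482090838)], (np.int64(299), np.float64(313.54545454545456), np.int64(286), np.int64(339)))
[314 173]
(array([0.59931977, 0.21192127]), array([-147.51643151,   92.63638876,  -27.49659414]), array([0.03613394, 0.03613409, 0.03613432]), [array([265.90909091, 137.09090909]), array([370.14285714, 148.71428571]), array([308.60714286, 229.17857143])])
```

Call:
carry_out(gripper=[-1,-1,-1,-1,-1,-1,-1], dp=[[-0.344,0.144,0],[-0.344,0.144,-0.3],[-0.344,0.144,-0.6],[-0.344,0.144,-0.6],[-0.344,0.144,-0.6],[-0.344,0.144,-0.6],[-0.344,0.144,-0.6]], angular=[[0,0,0],[0,0,0],[0,0,0],[0,0,0],[0,0,0],[0,0,0],[0,0,0]])

```text
time: 7.2
tool_pos: [0.6031, 0.2132, 0.1085]
ee_rot: [0.183, 0.983, 0.001, 0.002]
contact_force: [-0.3, -0.1, -0.2]
finger_gap: 0.226
grasp_force: 29.9
```

Run:
```python
from h import *
s=get_state();print(s['time'],s['tool_pos'],s['ee_rot'],s['finger_gap'],s['contact_force'],s['grasp_force'])
c=camera('wrist'); im=c['img']
cv2.imwrite('pics/w5.png',cv2.resize(im[180:400,200:430,::-1],None,fx=2.5,fy=2.5))
```

```text
7.2 [0.6030948  0.21323339 0.10850132] [1.83203636e-01 9.83073253e-01 7.43884950e-04 1.68914956e-03] 0.22631160387939944 [-0.32791438 -0.07380749 -0.16186338] 29.899064898490906
```

View pics/w5.png

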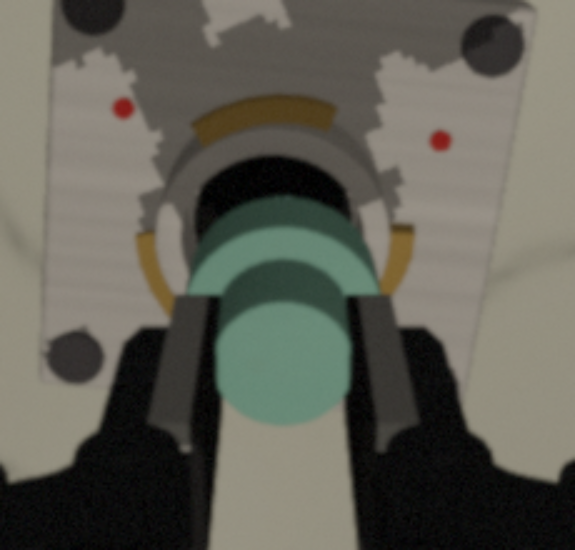

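The window hangs just above the collar; its near lower edge at crop (283,195), bore rim top at (275,157), red dots at (123,108) and (441,141). I measure both in this one image.

Call:
carry_out(gripper=[-1,-1], dp=[[0,0,0],[0,0,0]], angular=[[0,0,0],[0,0,0]])

```text
time: 7.42
tool_pos: [0.6022, 0.2134, 0.1074]
ee_rot: [0.183, 0.983, 0.0, 0.001]
contact_force: [0.3, 0.6, -0.8]
finger_gap: 0.227
grasp_force: 29.9
```

```bash
cat >> h.py <<'E'
def rel(ang=(-147.5,92.5,-27.5)):
    s=get_state(); c=camera('wrist'); im=c['img'].astype(int)
    P=np.array([p for a,p in reds(c,(200,150,430,400)) if a>8]); W=plane(c,P,.06)[:,:2]
    C=[]
    for w in W:
        k=[w-.036*np.array([np.cos(np.radians(a)),np.sin(np.radians(a))]) for a in ang]
        C.append(min(k,key=lambda q:np.hypot(*(q-[.5995,.212]))))
    R=Rn.from_quat(s['ee_rot']).as_matrix()
    m=((im[...,1]-im[...,0]>12)&(im[...,1]-im[...,2]>3)).astype(np.uint8); m[:, :250]=0;m[:,380:]=0
    n,l,st,cc=cv2.connectedComponentsWithStats(m); i=1+np.argmax(st[1:,4]); ys,xs=np.nonzero(l==i)
    t=ys.min(); ct=(xs.min()+xs.max())/2
    q=plane(c,[(ct,t-.5)],s['tool_pos'][2]-.0172)[0]-R[:,0]*.016
    print('t',s['time'],'tcp',np.round(s['tool_pos'],4),'F',np.round(s['contact_force'],1),'gap',s['finger_gap'],'cell',np.round(C,4).tolist(),'mean',np.mean(C,0).round(4),'win',q.round(4),(t,ct,xs.min(),xs.max()))
E
python3 -c "
from h import *
rel()"
```

```text
t 7.4167 tcp [0.6022 0.2134 0.1074] F [ 0.3  0.6 -0.8] gap 0.2265973309495873 cell [[0.5994, 0.2118], [0.5994, 0.2121]] mean [0.5994 0.2119] win [0.5997 0.2138 0.0902] (np.int64(258), np.float64(313.0), np.int64(275), np.int64(351))
```

Call:
carry_out(gripper=[-1,-1,-1,-1,-1,-1,-1], dp=[[-0.007,-0.016,0],[-0.007,-0.016,-0.05],[-0.007,-0.016,-0.1],[-0.007,-0.016,-0.13],[-0.007,-0.016,-0.16],[-0.007,-0.016,-0.18],[-0.007,-0.016,-0.18]], angular=[[0,0,0],[0,0,0],[0,0,0],[0,0,0],[0,0,0],[0,0,0],[0,0,0]])

```text
time: 8.05
tool_pos: [0.6022, 0.2116, 0.0895]
ee_rot: [0.183, 0.983, 0.0, 0.002]
contact_force: [0.6, -1.3, 8.0]
finger_gap: 0.23
grasp_force: 30.9
```

```bash
python3 -c "
from h import *
rel(); print(get_state()['torque'])"
```

```text
t 8.05 tcp [0.6022 0.2116 0.0895] F [ 0.6 -1.3  8. ] gap 0.23010591391642576 cell [[0.5993, 0.2116], [0.5994, 0.2121]] mean [0.5994 0.2118] win [0.5992 0.2121 0.0723] (np.int64(257), np.float64(313.0), np.int64(274), np.int64(352))
[-0.21852477  0.08962414  0.04778548]
```

Call:
carry_out(gripper=[-1,-1,-1,-1], dp=[[0,0,-0.01],[0,0,-0.02],[0,0,-0.02],[0,0,-0.02]], angular=[[0,0,0],[0,0,0],[0,0,0],[0,0,0]])

```text
time: 8.43
tool_pos: [0.602, 0.2117, 0.0868]
ee_rot: [0.183, 0.983, 0.0, 0.001]
contact_force: [3.5, 0.0, 2.5]
finger_gap: 0.229
grasp_force: 30.6
```

```bash
python3 -c "
from h import *
rel(); c=snap('side'); p=proj(c,[.599,.212,.08])[0].astype(int); cv2.imwrite('pics/s5.png',cv2.resize(c['img'][p[1]-40:p[1]+35,p[0]-50:p[0]+50,::-1],None,fx=7,fy=7,interpolation=2))"
```

```text
t 8.4333 tcp [0.602  0.2117 0.0868] F [3.5 0.  2.5] gap 0.2289074566627301 cell [[0.5993, 0.2116], [0.5995, 0.212], [0.6002, 0.2115]] mean [0.5997 0.2117] win [0.6006 0.2114 0.0696] (np.int64(261), np.float64(312.5), np.int64(274), np.int64(351))
```

View pics/s5.png

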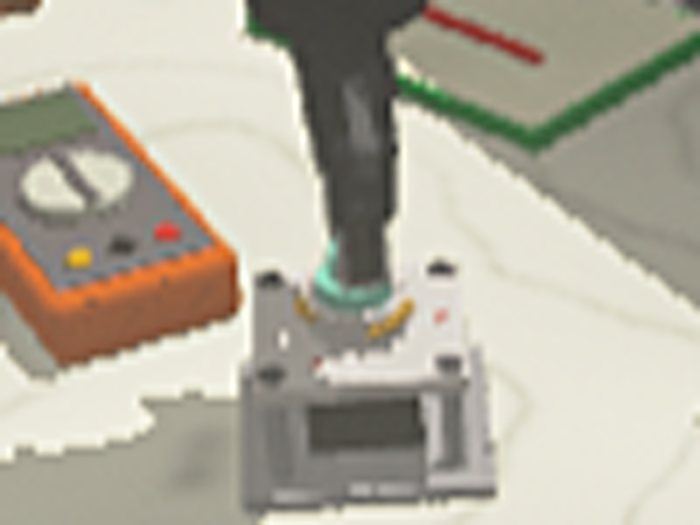

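The side view shows the glass dropping into the collar, slightly tilted look not evident. It is being pushed toward +x; I follow that and lower.

Call:
carry_out(gripper=[-1,-1,-1,-1,-1], dp=[[0.007,0,0],[0.007,0,-0.01],[0.007,0,-0.02],[0.007,0,-0.03],[0.007,0,-0.03]], angular=[[0,0,0],[0,0,0],[0,0,0],[0,0,0],[0,0,0]])

```text
time: 8.95
tool_pos: [0.6019, 0.2118, 0.0831]
ee_rot: [0.183, 0.983, 0.0, 0.0]
contact_force: [4.1, -1.6, 1.1]
finger_gap: 0.223
grasp_force: 30.5
```

```bash
python3 -c "
from h import *
rel()"
```

```text
t 8.95 tcp [0.6019 0.2118 0.0831] F [ 4.1 -1.6  1.1] gap 0.22263746315629127 cell [[0.5994, 0.2117], [0.5994, 0.2121], [0.5998, 0.2119]] mean [0.5995 0.2119] win [0.6022 0.2108 0.0659] (np.int64(265), np.float64(312.5), np.int64(274), np.int64(351))
```

Call:
carry_out(gripper=[0,0,0,0,0,0], dp=[[0,0,0],[0,0,0],[0,0,0],[0,0,0],[0,0,0],[0,0,0]], angular=[[0,0,0],[0,0,0],[0,0,0],[0,0,0],[0,0,0],[0,0,0]])

```text
time: 9.5
tool_pos: [0.6014, 0.2119, 0.0832]
ee_rot: [0.183, 0.983, -0.0, -0.0]
contact_force: [-0.6, -0.2, 0.6]
finger_gap: 0.501
grasp_force: 0.0
```

```bash
python3 -c "
from h import *
rel(); c=camera('wrist'); cv2.imwrite('pics/w6.png',cv2.resize(c['img'][180:400,200:430,::-1],None,fx=2.5,fy=2.5))"
```

```text
t 9.5 tcp [0.6014 0.2119 0.0832] F [-0.6 -0.2  0.6] gap 0.5012332850928127 cell [[0.5994, 0.2117], [0.5995, 0.2122], [0.5998, 0.2118]] mean [0.5996 0.2119] win [0.6021 0.2108 0.066 ] (np.int64(266), np.float64(312.5), np.int64(273), np.int64(352))
```

View pics/w6.png

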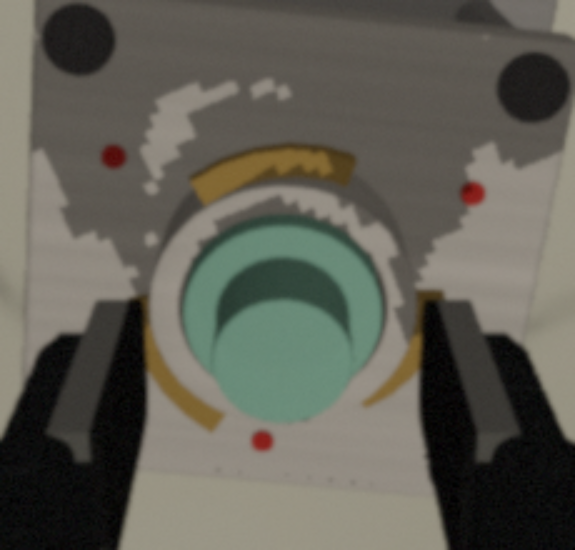

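The glass sits inside the collar, evenly centred in the bore (crop centre (283,310)), fingers clear. I press it lightly home with closed fingertips on the boss to confirm its height.

Call:
carry_out(gripper=[0,0,-1,-1,-1,-1,-1,-1,-1], dp=[[0,0,0.3],[0,0,0.3],[-0.018,0,0.3],[-0.018,0,0.3],[-0.018,0,0.3],[-0.018,0,0.3],[-0.018,0,0.3],[-0.018,0,0.3],[-0.018,0,0.3]], angular=[[0,0,0],[0,0,0],[0,0,0],[0,0,0],[0,0,0],[0,0,0],[0,0,0],[0,0,0],[0,0,0]])

```text
time: 10.35
tool_pos: [0.5998, 0.2118, 0.113]
ee_rot: [0.183, 0.983, -0.0, -0.0]
contact_force: [0.6, 0.9, -0.7]
finger_gap: 0.001
grasp_force: 0.0
```

Call:
carry_out(gripper=[-1,-1,-1,-1,-1,-1], dp=[[0,0,-0.06],[0,0,-0.1],[0,0,-0.13],[0,0,-0.16],[0,0,-0.16],[0,0,-0.16]], angular=[[0,0,0],[0,0,0],[0,0,0],[0,0,0],[0,0,0],[0,0,0]])

```text
time: 10.85
tool_pos: [0.5998, 0.2118, 0.097]
ee_rot: [0.183, 0.983, -0.0, -0.0]
contact_force: [-0.4, 0.0, -0.2]
finger_gap: 0.002
grasp_force: 0.0
```

Call:
carry_out(gripper=[-1,-1,-1,-1,-1], dp=[[0,0,-0.01],[0,0,-0.015],[0,0,-0.02],[0,0,-0.02],[0,0,-0.02]], angular=[[0,0,0],[0,0,0],[0,0,0],[0,0,0],[0,0,0]])

```text
time: 11.27
tool_pos: [0.5999, 0.2118, 0.0954]
ee_rot: [0.183, 0.983, 0.0, 0.0]
contact_force: [0.1, -0.3, 0.9]
finger_gap: -0.001
grasp_force: 0.0
```

Call:
carry_out(gripper=[-1,-1,-1,-1], dp=[[0,0,-0.005],[0,0,-0.01],[0,0,-0.01],[0,0,-0.01]], angular=[[0,0,0],[0,0,0],[0,0,0],[0,0,0]])

```text
time: 11.6
tool_pos: [0.5998, 0.2118, 0.0943]
ee_rot: [0.183, 0.983, 0.0, -0.0]
contact_force: [-1.2, 0.2, 0.9]
finger_gap: 0.003
grasp_force: 0.0
```

Call:
carry_out(gripper=[-1,-1,-1,-1], dp=[[0,0,-0.005],[0,0,-0.01],[0,0,-0.01],[0,0,-0.01]], angular=[[0,0,0],[0,0,0],[0,0,0],[0,0,0]])

```text
time: 11.93
tool_pos: [0.6, 0.2119, 0.0938]
ee_rot: [0.183, 0.983, 0.0, 0.0]
contact_force: [-1.4, -0.6, 4.8]
finger_gap: 0.001
grasp_force: 2.3
```

Call:
carry_out(gripper=[-1,-1,-1,-1], dp=[[0,0,-0.005],[0,0,-0.01],[0,0,-0.01],[0,0,-0.01]], angular=[[0,0,0],[0,0,0],[0,0,0],[0,0,0]])

```text
time: 12.27
tool_pos: [0.6001, 0.2119, 0.0937]
ee_rot: [0.183, 0.983, 0.0, 0.001]
contact_force: [-2.9, -1.8, 9.4]
finger_gap: 0.001
grasp_force: 4.9
```

The glass is home: boss top reached at z≈0.094 (step 20 mm above the plate), pressed with 9 N without moving. On to the ring.

Call:
carry_out(gripper=[-1,-1,1,1], dp=[[0,0,0.3],[0,0,0.7],[0,0,1],[0,0,1]], angular=[[0,0,0],[0,0,0],[0,0,0],[0,0,0]])

```text
time: 12.6
tool_pos: [0.6029, 0.2126, 0.1995]
ee_rot: [0.183, 0.983, 0.002, 0.006]
contact_force: [0.7, 0.1, 0.2]
finger_gap: 0.269
grasp_force: 0.0
```

Call:
carry_out(gripper=[1,1,1], dp=[[-0.33,-0.92,0],[-0.33,-0.92,0],[-0.33,-0.92,0]], angular=[[0,0,0.14],[0,0,0.14],[0,0,0.14]])

```text
time: 12.85
tool_pos: [0.5651, 0.1163, 0.1917]
ee_rot: [0.129, 0.992, -0.001, -0.001]
contact_force: [1.4, -0.5, -0.3]
finger_gap: 0.706
grasp_force: 0.0
```

Call:
carry_out(gripper=[1,1,1], dp=[[-0.33,-0.92,0],[-0.33,-0.92,0],[-0.33,-0.92,0]], angular=[[0,0,0.14],[0,0,0.14],[0,0,0.14]])

```text
time: 13.1
tool_pos: [0.5322, 0.0241, 0.1919]
ee_rot: [0.075, 0.997, -0.001, -0.001]
contact_force: [0.6, -0.9, 0.1]
finger_gap: 1.003
grasp_force: 0.0
```

Call:
carry_out(gripper=[1,1,1], dp=[[-0.33,-0.92,0],[-0.33,-0.92,0],[-0.33,-0.92,0]], angular=[[0,0,0.14],[0,0,0.14],[0,0,0.14]])

```text
time: 13.35
tool_pos: [0.4993, -0.0677, 0.1919]
ee_rot: [0.02, 1.0, -0.001, -0.0]
contact_force: [0.9, -0.4, -0.1]
finger_gap: 0.995
grasp_force: 0.0
```

Call:
carry_out(gripper=[1,1,1], dp=[[-0.33,-0.92,0],[-0.33,-0.92,0],[-0.33,-0.92,0]], angular=[[0,0,0.14],[0,0,0.14],[0,0,0.14]])

```text
time: 13.6
tool_pos: [0.4665, -0.1597, 0.192]
ee_rot: [-0.035, 0.999, -0.001, -0.0]
contact_force: [0.9, 0.3, 0.1]
finger_gap: 0.997
grasp_force: 0.0
```

Call:
carry_out(gripper=[1,1,1,1,1,1,1], dp=[[-0.33,-0.92,0],[-0.33,-0.92,0],[-0.33,-0.92,0],[-0.33,-0.92,0],[-0.33,-0.92,0],[-0.33,-0.92,0],[-0.33,-0.92,0]], angular=[[0,0,0.14],[0,0,0.14],[0,0,0.14],[0,0,0.14],[0,0,0.14],[0,0,0.14],[0,0,0.14]])

```text
time: 14.18
tool_pos: [0.4353, -0.247, 0.1922]
ee_rot: [-0.091, 0.996, 0.0, -0.0]
contact_force: [0.6, 0.7, 0.2]
finger_gap: 0.995
grasp_force: 0.0
```

```bash
cat >> h.py <<'E'
def ringfit(box=None,z=.02,guess=(.4655,-.240)):
    s=get_state(); c=camera('wrist')
    if box is None:
        p=proj(c,[guess[0],guess[1],z])[0].astype(int); box=(max(0,p[0]-70),max(0,p[1]-70),p[0]+70,p[1]+70); print(p)
    A=[(a,p) for a,p in reds(c,box) if a>4]; P=np.array([p for a,p in A]); W=plane(c,P,z)[:,:2]
    R=Rn.from_quat(s['ee_rot']).as_matrix()
    print('t',s['time'],'tcp',s['tool_pos'].round(4),'yaw_y',np.degrees(np.arctan2(R[1,1],R[0,1])),'tilt',R[2].round(4),'F',s['contact_force'].round(1),'gap',s['finger_gap'],s['grasp_force'])
    print([(a,p.round(1).tolist()) for a,p in A])
    if len(W)==3:
        ce=W.mean(0); d=W-ce; a=np.degrees(np.arctan2(d[:,1],d[:,0])); print('centre',ce.round(4),'ang',a.round(1),a%120,'r',np.hypot(*d.T).round(4))
        print('tool-frame off',(R.T@np.r_[ce-s['tool_pos'][:2],0]).round(4))
    return c,s
E
python3 -c "
from h import *
ringfit(); print(get_state()['joint_pos'])"
```

```text
[315 244]
t 14.1833 tcp [ 0.4353 -0.247   0.1922] yaw_y 100.49914167418292 tilt [-0.e+00  6.e-04 -1.e+00] F [0.6 0.7 0.2] gap 0.9945496728769584 0.0
[(np.int32(44), [290.5, 231.0]), (np.int32(45), [344.9, 230.9]), (np.int32(43), [317.6, 274.0])]
centre [ 0.466  -0.2379] ang [-109.4  130.4   10.5] [10.63824152 10.41155552 10.53481077] r [0.0254 0.0254 0.0253]
tool-frame off [-0.0319  0.0033  0.    ]
[-6.69536016e-01  3.34019297e-01  1.65110826e+00  3.68327076e-04
  1.15679595e+00 -2.42410635e+00]
```

Call:
carry_out(gripper=[1,1,1,1], dp=[[0.307,0.091,-0.5],[0.307,0.091,-1],[0.307,0.091,-1],[0.307,0.091,-1]], angular=[[0,0,0],[0,0,0],[0,0,0],[0,0,0]])

```text
time: 14.57
tool_pos: [0.4638, -0.2358, 0.0876]
ee_rot: [-0.092, 0.996, 0.003, -0.004]
contact_force: [-0.1, 1.6, -0.9]
finger_gap: 0.995
grasp_force: 0.0
```

Call:
carry_out(gripper=[1,1,1,1,1], dp=[[0,0,-0.3],[0,0,-0.6],[0,0,-0.8],[0,0,-0.87],[0,0,-0.87]], angular=[[0,0,0],[0,0,0],[0,0,0],[0,0,0],[0,0,0]])

```text
time: 14.98
tool_pos: [0.4655, -0.2386, 0.0051]
ee_rot: [-0.091, 0.996, 0.001, -0.001]
contact_force: [0.3, 0.4, 0.7]
finger_gap: 0.999
grasp_force: 0.0
```

Call:
carry_out(gripper=[-1,-1,-1,-1,-1,-1,-1], dp=[[0,0,0],[0,0,0],[0,0,0],[0,0,0],[0,0,0],[0,0,0],[0,0,0]], angular=[[0,0,0],[0,0,0],[0,0,0],[0,0,0],[0,0,0],[0,0,0],[0,0,0]], grip_force=40)

```text
time: 15.57
tool_pos: [0.4667, -0.2396, 0.0075]
ee_rot: [-0.091, 0.996, -0.001, 0.001]
contact_force: [0.2, 2.6, 6.5]
finger_gap: 0.739
grasp_force: 44.2
```

```bash
python3 -c "
from h import *
ringfit(guess=(.466,-.2379))"
```

```text
[319 334]
t 15.5667 tcp [ 0.4667 -0.2396  0.0075] yaw_y 100.4296844902028 tilt [-0.0027 -0.0024 -1.    ] F [0.2 2.6 6.5] gap 0.7386466246101231 44.20348694577115
[(np.int32(126), [252.9, 305.3]), (np.int32(208), [375.6, 306.0]), (np.int32(177), [312.8, 394.7])]
centre [ 0.4675 -0.2397] ang [-110.5  130.5    9.6] [ 9.46441672 10.50287485  9.59290948] r [0.0253 0.0255 0.0258]
tool-frame off [-0.0008 -0.0002  0.    ]
```

Ring is gripped squarely on its flats (dots centred 0.8 mm from TCP). Lift and carry with −38° turn.

Call:
carry_out(gripper=[-1,-1,-1,-1], dp=[[0,0,0.2],[0,0,0.6],[0,0,1],[0,0,1]], angular=[[0,0,0],[0,0,0],[0,0,0],[0,0,0]])

```text
time: 15.95
tool_pos: [0.4694, -0.2417, 0.1137]
ee_rot: [-0.091, 0.996, -0.005, 0.006]
contact_force: [1.7, -1.6, -0.9]
finger_gap: 0.734
grasp_force: 45.6
```

Call:
carry_out(gripper=[-1,-1,-1,-1], dp=[[0.345,0.86,0.13],[0.345,0.86,0.13],[0.345,0.86,0.13],[0.345,0.86,0.13]], angular=[[0,0,-0.169],[0,0,-0.169],[0,0,-0.169],[0,0,-0.169]])

```text
time: 16.28
tool_pos: [0.5014, -0.1503, 0.1198]
ee_rot: [-0.026, 1.0, -0.0, 0.001]
contact_force: [-1.4, -0.7, -1.7]
finger_gap: 0.736
grasp_force: 45.5
```

Call:
carry_out(gripper=[-1,-1,-1,-1], dp=[[0.345,0.86,0.13],[0.345,0.86,0.13],[0.345,0.86,0.13],[0.345,0.86,0.13]], angular=[[0,0,-0.169],[0,0,-0.169],[0,0,-0.169],[0,0,-0.169]])

```text
time: 16.62
tool_pos: [0.5357, -0.0649, 0.1323]
ee_rot: [0.04, 0.999, 0.0, 0.001]
contact_force: [-0.4, -0.3, -1.1]
finger_gap: 0.736
grasp_force: 45.5
```

Call:
carry_out(gripper=[-1,-1,-1,-1], dp=[[0.345,0.86,0.13],[0.345,0.86,0.13],[0.345,0.86,0.13],[0.345,0.86,0.13]], angular=[[0,0,-0.169],[0,0,-0.169],[0,0,-0.169],[0,0,-0.169]])

```text
time: 16.95
tool_pos: [0.5701, 0.0204, 0.1449]
ee_rot: [0.106, 0.994, 0.0, 0.001]
contact_force: [-0.1, -0.3, -1.6]
finger_gap: 0.736
grasp_force: 45.5
```

Call:
carry_out(gripper=[-1,-1,-1,-1], dp=[[0.345,0.86,0.13],[0.345,0.86,0.13],[0.345,0.86,0.13],[0.345,0.86,0.13]], angular=[[0,0,-0.169],[0,0,-0.169],[0,0,-0.169],[0,0,-0.169]])

```text
time: 17.28
tool_pos: [0.6044, 0.1059, 0.1575]
ee_rot: [0.172, 0.985, 0.0, 0.001]
contact_force: [-0.9, -0.1, -2.2]
finger_gap: 0.736
grasp_force: 45.5
```

Call:
carry_out(gripper=[-1,-1,-1,-1,-1,-1,-1], dp=[[0.345,0.86,0.13],[0.345,0.86,0.13],[0.345,0.86,0.13],[0.345,0.86,0.13],[0.345,0.86,0.13],[0.345,0.86,0.13],[0.345,0.86,0.13]], angular=[[0,0,-0.169],[0,0,-0.169],[0,0,-0.169],[0,0,-0.169],[0,0,-0.169],[0,0,-0.169],[0,0,-0.169]])

```text
time: 17.87
tool_pos: [0.6377, 0.1886, 0.17]
ee_rot: [0.239, 0.971, -0.001, -0.0]
contact_force: [0.3, 0.2, -1.4]
finger_gap: 0.737
grasp_force: 45.5
```

```bash
cat >> h.py <<'E'
def both(off=.0135):
    s=get_state(); z=s['tool_pos'][2]+off   # ring top = tcp + .0135
    c,s=ringfit(z=z,guess=s['tool_pos'][:2])
    rp=[p for a,p in reds(c,(0,0,640,480)) if a>4]
    W=plane(c,rp,.06)[:,:2]; d=np.hypot(*(W-[.5995,.2119]).T)
    for w,k,p in zip(W,d,rp):
        if abs(k-.036)<.006: print('cell dot',p.round(1),w.round(4),np.degrees(np.arctan2(*(w-[.5995,.2119])[::-1])).round(1))
    W=W[abs(d-.036)<.006]
    C=[min([w-.036*np.array([np.cos(a),np.sin(a)]) for a in np.radians([-147.5,92.5,-27.5])],key=lambda q:np.hypot(*(q-[.5995,.2119]))) for w in W]
    print('cell',np.round(C,4).tolist(),np.mean(C,0).round(4) if len(C) else '')
    return c,s
E
python3 -c "
from h import *
both()"
```

```text
[314 335]
t 17.8667 tcp [0.6377 0.1886 0.17  ] yaw_y 62.304502600564646 tilt [ 6.0e-04 -1.2e-03 -1.0e+00] F [ 0.3  0.2 -1.4] gap 0.7372986420473315 45.52947195483284
[(np.int32(180), [250.7, 305.8]), (np.int32(166), [375.2, 305.5]), (np.int32(160), [312.9, 394.6])]
centre [0.6379 0.1878] ang [-147.7   92.4  -27.8] [92.3359871  92.44788025 92.24444197] r [0.0255 0.0255 0.0255]
tool-frame off [-0.0005 -0.0006  0.    ]
cell dot [370.6 131.6] [0.5976 0.248 ] 93.0
cell dot [266.5 132.3] [0.5688 0.1924] -147.5
cell dot [318.8 218.5] [0.6313 0.1953] -27.5
cell [[0.5992, 0.212], [0.5992, 0.2117], [0.5994, 0.2119]] [0.5992 0.2119]
```

Call:
carry_out(gripper=[-1,-1,-1,-1,-1,-1,-1,-1], dp=[[-0.387,0.241,0],[-0.387,0.241,-0.2],[-0.387,0.241,-0.5],[-0.387,0.241,-0.6],[-0.387,0.241,-0.6],[-0.387,0.241,-0.6],[-0.387,0.241,-0.6],[-0.387,0.241,-0.6]], angular=[[0,0,0],[0,0,0],[0,0,0],[0,0,0],[0,0,0],[0,0,0],[0,0,0],[0,0,0]])

```text
time: 18.58
tool_pos: [0.6005, 0.2148, 0.112]
ee_rot: [0.239, 0.971, 0.001, 0.001]
contact_force: [1.0, -0.0, -2.7]
finger_gap: 0.735
grasp_force: 45.5
```

```bash
python3 -c "
from h import *
both()"
```

```text
[314 335]
t 18.5833 tcp [0.6005 0.2148 0.112 ] yaw_y 62.370024229136696 tilt [-0.0022  0.0019 -1.    ] F [ 1.  -0.  -2.7] gap 0.7345037554756266 45.49394476252928
[(np.int32(187), [250.6, 305.7]), (np.int32(169), [375.3, 305.5]), (np.int32(43), [308.5, 327.9]), (np.int32(162), [312.9, 394.6])]
cell dot [245.  233.6] [0.569  0.1924] -147.3
cell dot [369.8 233.1] [0.5979 0.2479] 92.6
cell dot [250.3 305.7] [0.6052 0.1741] -81.4
cell dot [308.5 327.9] [0.6316 0.1952] -27.4
cell [[0.5994, 0.2117], [0.5994, 0.2119], [0.5733, 0.1907], [0.5997, 0.2119]] [0.5929 0.2065]
```

Call:
carry_out(gripper=[-1,-1,-1,-1], dp=[[-0.012,-0.022,-0.1],[-0.012,-0.022,-0.1],[-0.012,-0.022,-0.1],[-0.012,-0.022,-0.1]], angular=[[0,0,0],[0,0,0],[0,0,0],[0,0,0]])

```text
time: 18.97
tool_pos: [0.5981, 0.2127, 0.1002]
ee_rot: [0.239, 0.971, -0.0, -0.0]
contact_force: [-0.4, 0.3, -1.3]
finger_gap: 0.733
grasp_force: 45.5
```

```bash
python3 -c "
from h import *
both()"
```

```text
[314 335]
t 18.9667 tcp [0.5981 0.2127 0.1002] yaw_y 62.39991598225659 tilt [ 2.e-04 -2.e-04 -1.e+00] F [-0.4  0.3 -1.3] gap 0.7329838576325046 45.4833730284372
[(np.int32(186), [250.6, 305.6]), (np.int32(175), [375.4, 305.5]), (np.int32(43), [314.2, 342.6]), (np.int32(159), [312.9, 394.7])]
cell dot [247.7 244.1] [0.569  0.1923] -147.2
cell dot [379.8 243.5] [0.5979 0.248 ] 92.6
cell dot [250.2 305.6] [0.5978 0.1767] -92.8
cell dot [375.4 305.5] [0.6269 0.2323] 36.7
cell dot [314.2 342.6] [0.6317 0.1952] -27.4
cell [[0.5994, 0.2116], [0.5995, 0.2121], [0.6282, 0.196], [0.6284, 0.1963], [0.5998, 0.2118]] [0.611  0.2056]
```

Call:
carry_out(gripper=[-1,-1,-1,-1,-1,-1], dp=[[0.012,0,0],[0.012,0,-0.05],[0.012,0,-0.1],[0.012,0,-0.14],[0.012,0,-0.14],[0.012,0,-0.14]], angular=[[0,0,0],[0,0,0],[0,0,0],[0,0,0],[0,0,0],[0,0,0]])

```text
time: 19.52
tool_pos: [0.599, 0.2128, 0.0857]
ee_rot: [0.238, 0.971, -0.0, -0.001]
contact_force: [0.8, -0.0, -2.4]
finger_gap: 0.735
grasp_force: 45.5
```

```bash
python3 -c "
from h import *
both()"
```

```text
[314 335]
t 19.5167 tcp [0.599  0.2128 0.0857] yaw_y 62.405506074980856 tilt [ 9.e-04 -7.e-04 -1.e+00] F [ 0.8 -0.  -2.4] gap 0.7349484763589059 45.53763836658618
[(np.int32(187), [250.6, 305.8]), (np.int32(175), [375.4, 305.5]), (np.int32(24), [313.5, 356.7]), (np.int32(163), [312.9, 394.6])]
cell dot [383.8 252.6] [0.5978 0.248 ] 92.7
cell dot [241.8 253.4] [0.5691 0.1923] -147.2
cell dot [250.3 305.8] [0.5932 0.1825] -102.1
cell dot [313.5 356.7] [0.6311 0.1956] -27.3
cell [[0.5994, 0.212], [0.5995, 0.2116], [0.6235, 0.2019], [0.5991, 0.2122]] [0.6054 0.2094]
```

Call:
carry_out(gripper=[-1,-1,-1,-1,-1], dp=[[0.002,0,-0.03],[0.002,0,-0.06],[0.002,0,-0.08],[0.002,0,-0.08],[0.002,0,-0.08]], angular=[[0,0,0],[0,0,0],[0,0,0],[0,0,0],[0,0,0]])

```text
time: 19.98
tool_pos: [0.5999, 0.2126, 0.0782]
ee_rot: [0.239, 0.971, 0.0, 0.0]
contact_force: [1.6, -0.7, -1.3]
finger_gap: 0.737
grasp_force: 45.5
```

```bash
python3 -c "
from h import *
both(); print(get_state()['torque'])"
```

```text
[314 335]
t 19.9833 tcp [0.5999 0.2126 0.0782] yaw_y 62.39746033576674 tilt [-7.e-04  2.e-04 -1.e+00] F [ 1.6 -0.7 -1.3] gap 0.7371746826940525 45.49975793728663
[(np.int32(191), [250.6, 305.7]), (np.int32(175), [375.4, 305.5]), (np.int32(162), [312.8, 394.7])]
centre [0.6001 0.2118] ang [-147.7   92.5  -27.7] [92.33569356 92.50667912 92.26245337] r [0.0255 0.0256 0.0256]
tool-frame off [-0.0005 -0.0006  0.    ]
cell dot [386.1 257.2] [0.5979 0.2479] 92.5
cell dot [238.1 257.8] [0.5691 0.1923] -147.2
cell [[0.5995, 0.212], [0.5994, 0.2116]] [0.5995 0.2118]
[-0.14115997 -0.28119266  0.04552896]
```

Call:
carry_out(gripper=[-1,-1,-1,-1], dp=[[-0.004,0,-0.02],[-0.004,0,-0.04],[-0.004,0,-0.04],[-0.004,0,-0.04]], angular=[[0,0,0],[0,0,0],[0,0,0],[0,0,0]])

```text
time: 20.37
tool_pos: [0.6, 0.2127, 0.0744]
ee_rot: [0.239, 0.971, 0.0, 0.001]
contact_force: [4.8, -1.3, -1.5]
finger_gap: 0.736
grasp_force: 45.6
```

Call:
carry_out(gripper=[-1,-1,-1,-1], dp=[[0,0,-0.01],[0,0,-0.02],[0,0,-0.02],[0,0,-0.02]], angular=[[0,0,0],[0,0,0],[0,0,0],[0,0,0]])

```text
time: 20.7
tool_pos: [0.5999, 0.2127, 0.0725]
ee_rot: [0.239, 0.971, 0.0, 0.001]
contact_force: [5.2, -2.0, 0.2]
finger_gap: 0.737
grasp_force: 45.7
```

Call:
carry_out(gripper=[-1,-1,-1,-1], dp=[[0.006,-0.002,0],[0.006,-0.002,-0.005],[0.006,-0.002,-0.01],[0.006,-0.002,-0.01]], angular=[[0,0,0],[0,0,0],[0,0,0],[0,0,0]])

```text
time: 21.03
tool_pos: [0.5999, 0.2126, 0.0713]
ee_rot: [0.239, 0.971, 0.0, 0.0]
contact_force: [4.8, -1.8, 1.1]
finger_gap: 0.732
grasp_force: 45.8
```

Call:
carry_out(gripper=[-1,-1,-1], dp=[[0,0,-0.005],[0,0,-0.008],[0,0,-0.008]], angular=[[0,0,0],[0,0,0],[0,0,0]])

```text
time: 21.28
tool_pos: [0.5999, 0.2126, 0.0706]
ee_rot: [0.239, 0.971, 0.0, 0.0]
contact_force: [3.9, -2.2, 0.5]
finger_gap: 0.736
grasp_force: 45.8
```

Call:
carry_out(gripper=[0.65,1,1,1,1,1], dp=[[0,0,0],[0,0,0],[0,0,0],[0,0,0],[0,0,0],[0,0,0]], angular=[[0,0,0],[0,0,0],[0,0,0],[0,0,0],[0,0,0],[0,0,0]])

```text
time: 21.78
tool_pos: [0.5994, 0.2127, 0.0704]
ee_rot: [0.238, 0.971, -0.0, -0.0]
contact_force: [-1.0, 0.6, 0.4]
finger_gap: 1.002
grasp_force: 0.0
```

```bash
python3 -c "
from h import *
both()"
```

```text
[314 335]
t 21.7833 tcp [0.5994 0.2127 0.0704] yaw_y 62.40956411514087 tilt [ 6.e-04 -2.e-04 -1.e+00] F [-1.   0.6  0.4] gap 1.0016827279507663 0.0
[(np.int32(194), [251.0, 306.5]), (np.int32(174), [374.8, 306.3]), (np.int32(158), [313.0, 394.8])]
centre [0.5998 0.2119] ang [-147.6   92.5  -27.6] [92.39432401 92.49833592 92.41550934] r [0.0254 0.0254 0.0254]
tool-frame off [-0.0008 -0.0006 -0.    ]
cell dot [389.6 265.5] [0.5979 0.248 ] 92.5
cell dot [234.9 266. ] [0.569  0.1923] -147.2
cell [[0.5995, 0.212], [0.5994, 0.2116]] [0.5995 0.2118]
```

Ring is over the window, level with lug dots at 92.4° as wanted. Now the tab: lift, close, and come down on its counter-clockwise side.

Call:
carry_out(gripper=[1,1,1,-1,-1,-1,-1,-1], dp=[[0,0,0.2],[0,0,0.5],[0,0,0.6],[0.564,-0.011,0.6],[0.564,-0.011,0.6],[0.564,-0.011,0.6],[0.564,-0.011,0.6],[0.564,-0.011,0.6]], angular=[[0,0,0],[0,0,0],[0,0,0],[0,0,0],[0,0,0],[0,0,0],[0,0,0],[0,0,0]])

```text
time: 22.5
tool_pos: [0.6554, 0.2115, 0.1299]
ee_rot: [0.238, 0.971, -0.0, -0.001]
contact_force: [-0.2, 0.5, -0.0]
finger_gap: 0.302
grasp_force: 0.0
```

```bash
python3 -c "
from h import *
c,s=both()
r=np.array([p for a,p in reds(c,(0,0,640,480)) if a>4])
print(r.round(0).tolist()); W=plane(c,r,.085)[:,:2]; d=W-[.5995,.2119]; print(np.hypot(*d.T).round(4),np.degrees(np.arctan2(d[:,1],d[:,0])).round(1)); print(proj(c,[[.5995+.05*np.cos(-.4817),.2119+.05*np.sin(-.4817),.083],[.6558,.2116,.083]]))"
```

```text
[314 335]Traceback (most recent call last):
  File "<string>", line 3, in <module>
    c,s=both()
        ~~~~^^
  File "h.py", line 73, in both
    c,s=ringfit(z=z,guess=s['tool_pos'][:2])
        ~~~~~~~^^^^^^^^^^^^^^^^^^^^^^^^^^^^^
  File "h.py", line 63, in ringfit
    A=[(a,p) for a,p in reds(c,box) if a>4]; P=np.array([p for a,p in A]); W=plane(c,P,z)[:,:2]
                                                                             ~~~~~^^^^^^^
  File "h.py", line 13, in plane
    o,d=ray(c,px); return o+d*((z-o[2])/d[:,2])[:,None]
        ~~~^^^^^^
  File "h.py", line 9, in ray
    u=cv2.undistortPoints(np.array(px,float).reshape(-1,1,2),K,D).reshape(-1,2)
      ~~~~~~~~~~~~~~~~~~~^^^^^^^^^^^^^^^^^^^^^^^^^^^^^^^^^^^^^^^^
cv2.error: OpenCV(4.12.0) /io/opencv/modules/calib3d/src/undistort.dispatch.cpp:347: error: (-215:Assertion failed) CV_IS_MAT(_src) && CV_IS_MAT(_dst) && (_src->rows == 1 || _src->cols == 1) && (_dst->rows == 1 || _dst->cols == 1) && _src->cols + _src->rows - 1 == _dst->rows + _dst->cols - 1 && (CV_MAT_TYPE(_src->type) == CV_32FC2 || CV_MAT_TYPE(_src->type) == CV_64FC2) && (CV_MAT_TYPE(_dst->type) == CV_32FC2 || CV_MAT_TYPE(_dst->type) == CV_64FC2) in function 'cvUndistortPointsInternal'
```

Call:
carry_out(gripper=[-1,-1,-1,-1,-1,-1], dp=[[0,0,0],[0,0,-0.15],[0,0,-0.3],[0,0,-0.45],[0,0,-0.54],[0,0,-0.54]], angular=[[0,0,0],[0,0,0],[0,0,0],[0,0,0],[0,0,0],[0,0,0]])

```text
time: 23.05
tool_pos: [0.6545, 0.2114, 0.0743]
ee_rot: [0.238, 0.971, -0.001, -0.002]
contact_force: [-0.4, -0.1, -1.2]
finger_gap: 0.0
grasp_force: 0.0
```

```bash
cat >> h.py <<'E'
C0=np.array([.5995,.2119])
def push(n=5):
    F=[]
    for i in range(n): c=camera('wrist'); F.append(get_state()['contact_force'])
    s=get_state(); v=s['tool_pos'][:2]-C0; R=Rn.from_quat(s['ee_rot']).as_matrix(); yaw=np.arctan2(R[1,1],R[0,1]); t=np.array([np.cos(yaw),np.sin(yaw)])
    F=np.array(F); 
    print('t',s['time'].__round__(2),'tcp',s['tool_pos'].round(4),'r',np.hypot(*v).round(4),'phi',np.degrees(np.arctan2(v[1],v[0])).round(2),'yaw',np.degrees(yaw).round(2),'F',F.mean(0).round(2),'std',F.std(0).round(2),'tang',(F[:,:2]@t).mean().round(2),'gap',round(s['finger_gap'],3))
    r=np.array([p for a,p in reds(c,(0,0,640,480)) if a>4])
    if len(r):
        W=plane(c,r,.085)[:,:2]; d=W-C0; k=np.hypot(*d.T); a=np.degrees(np.arctan2(d[:,1],d[:,0])); print('ring dots',[(a_.round(1),(a_%120).round(1),k_.round(4)) for a_,k_ in zip(a,k) if abs(k_-.0254)<.005])
E
python3 -c "
from h import *
push()"
```

```text
t 23.3 tcp [0.6568 0.2117 0.0778] r 0.0573 phi -0.22 yaw 62.4 F [0.31 0.11 0.31] std [0.61 0.41 0.47] tang 0.24 gap -0.0
ring dots [(np.float64(94.1), np.float64(94.1), np.float64(0.0256)), (np.float64(-149.1), np.float64(90.9), np.float64(0.0256)), (np.float64(-27.5), np.float64(92.5), np.float64(0.0243))]
```

Call:
carry_out(gripper=[-1,-1,-1,-1,-1,-1,-1], dp=[[-0.001,-0.025,0],[-0.002,-0.05,0],[-0.005,-0.075,0],[-0.009,-0.1,0],[-0.014,-0.124,0],[-0.02,-0.148,0],[-0.02,-0.148,0]], angular=[[0,0,-0.055],[0,0,-0.111],[0,0,-0.167],[0,0,-0.222],[0,0,-0.278],[0,0,-0.333],[0,0,-0.333]])

```text
time: 23.88
tool_pos: [0.6546, 0.1964, 0.0776]
ee_rot: [0.364, 0.931, 0.0, 0.001]
contact_force: [-0.2, 0.4, -0.8]
finger_gap: 0.0
grasp_force: 0.0
```

```bash
python3 -c "
from h import *
push()"
```

```text
t 24.13 tcp [0.6543 0.1969 0.0768] r 0.0568 phi -15.32 yaw 47.47 F [-0.24  0.28  0.04] std [0.73 0.12 0.46] tang 0.04 gap -0.004
ring dots [(np.float64(93.7), np.float64(93.7), np.float64(0.0255)), (np.float64(-149.6), np.float64(90.4), np.float64(0.0257)), (np.float64(-28.2), np.float64(91.8), np.float64(0.0243))]
```

Call:
carry_out(gripper=[-1,-1,-1,-1,-1,-1,-1], dp=[[-0.005,-0.018,0],[-0.011,-0.036,0],[-0.017,-0.053,0],[-0.024,-0.07,0],[-0.04,-0.104,0],[-0.058,-0.137,0],[-0.058,-0.137,0]], angular=[[0,0,-0.042],[0,0,-0.083],[0,0,-0.125],[0,0,-0.167],[0,0,-0.25],[0,0,-0.333],[0,0,-0.333]])

```text
time: 24.72
tool_pos: [0.6482, 0.1827, 0.0766]
ee_rot: [0.482, 0.876, -0.0, -0.0]
contact_force: [-1.1, 0.1, 0.3]
finger_gap: -0.004
grasp_force: 0.0
```

```bash
python3 -c "
from h import *
push()"
```

```text
t 24.97 tcp [0.6484 0.1832 0.0765] r 0.0567 phi -30.34 yaw 32.52 F [-0.18 -0.04 -0.02] std [0.68 0.25 0.48] tang -0.17 gap 0.001
ring dots [(np.float64(79.2), np.float64(79.2), np.float64(0.0249)), (np.float64(-163.2), np.float64(76.8), np.float64(0.0261)), (np.float64(-44.3), np.float64(75.7), np.float64(0.0245))]
```

Call:
carry_out(gripper=[-1,-1,-1,-1,-1,-1,-1,-1], dp=[[0.03,0.03,0],[0.04,0.03,0],[0.04,0.03,0],[0.04,0.03,0],[0.04,0.0,0],[0.04,-0.026,0],[0.04,-0.026,0],[0.04,-0.026,0]], angular=[[0,0,0],[0,0,0.14],[0,0,0.28],[0,0,0.42],[0,0,0.504],[0,0,0.504],[0,0,0.504],[0,0,0.504]])

```text
time: 25.63
tool_pos: [0.6525, 0.1804, 0.0765]
ee_rot: [0.301, 0.954, 0.0, 0.0]
contact_force: [0.6, -0.3, 0.0]
finger_gap: -0.001
grasp_force: 0.0
```

```bash
python3 -c "
from h import *
push()"
```

```text
t 25.88 tcp [0.6524 0.1805 0.0765] r 0.0615 phi -30.67 yaw 55.08 F [0.4  0.13 0.22] std [0.25 0.4  0.8 ] tang 0.34 gap 0.0
ring dots [(np.float64(-163.5), np.float64(76.5), np.float64(0.0259)), (np.float64(79.0), np.float64(79.0), np.float64(0.025)), (np.float64(-43.9), np.float64(76.1), np.float64(0.0245))]
```

Call:
carry_out(gripper=[-1,-1,-1,-1,-1,-1], dp=[[-0.015,-0.022,0],[-0.029,-0.045,0],[-0.046,-0.067,0],[-0.063,-0.087,0],[-0.063,-0.087,0],[-0.063,-0.087,0]], angular=[[0,0,-0.055],[0,0,-0.111],[0,0,-0.167],[0,0,-0.222],[0,0,-0.222],[0,0,-0.222]])

```text
time: 26.38
tool_pos: [0.6461, 0.1717, 0.0766]
ee_rot: [0.381, 0.924, 0.0, 0.0]
contact_force: [-0.7, 1.1, 0.1]
finger_gap: 0.002
grasp_force: 0.0
```

```bash
python3 -c "
from h import *
push()"
```

```text
t 26.63 tcp [0.6461 0.1718 0.0765] r 0.0615 phi -40.7 yaw 45.16 F [0.03 0.23 0.01] std [0.4  0.28 0.48] tang 0.19 gap -0.002
ring dots [(np.float64(-171.6), np.float64(68.4), np.float64(0.0264)), (np.float64(70.6), np.float64(70.6), np.float64(0.0246)), (np.float64(-54.1), np.float64(65.9), np.float64(0.0246))]
```

Call:
carry_out(gripper=[-1,-1,-1,-1,-1], dp=[[-0.009,-0.01,0],[-0.018,-0.02,0],[-0.028,-0.03,0],[-0.037,-0.039,0],[-0.037,-0.039,0]], angular=[[0,0,-0.028],[0,0,-0.055],[0,0,-0.083],[0,0,-0.111],[0,0,-0.111]])

```text
time: 27.05
tool_pos: [0.6422, 0.1676, 0.0765]
ee_rot: [0.422, 0.906, -0.0, -0.0]
contact_force: [0.4, 0.1, -0.6]
finger_gap: 0.0
grasp_force: 0.0
```

```bash
python3 -c "
from h import *
push()"
```

```text
t 27.3 tcp [0.6424 0.1678 0.0765] r 0.0615 phi -45.81 yaw 40.14 F [-0.18 -0.05  0.01] std [0.58 0.31 0.34] tang -0.17 gap -0.002
ring dots [(np.float64(-176.6), np.float64(63.4), np.float64(0.0263)), (np.float64(65.9), np.float64(65.9), np.float64(0.0246)), (np.float64(-58.9), np.float64(61.1), np.float64(0.0246))]
```

Call:
carry_out(gripper=[-1,-1,-1,-1], dp=[[-0.008,-0.007,0],[-0.016,-0.015,0],[-0.024,-0.022,0],[-0.024,-0.022,0]], angular=[[0,0,-0.022],[0,0,-0.044],[0,0,-0.067],[0,0,-0.067]])

```text
time: 27.63
tool_pos: [0.6398, 0.1655, 0.0765]
ee_rot: [0.446, 0.895, -0.0, -0.0]
contact_force: [0.4, 0.9, 0.4]
finger_gap: 0.005
grasp_force: 0.1
```

```bash
python3 -c "
from h import *
push()"
```

```text
t 27.88 tcp [0.64   0.1656 0.0765] r 0.0615 phi -48.85 yaw 37.12 F [-0.09 -0.11  0.09] std [0.3  0.42 0.1 ] tang -0.14 gap -0.001
ring dots [(np.float64(-179.5), np.float64(60.5), np.float64(0.0265)), (np.float64(63.2), np.float64(63.2), np.float64(0.0246)), (np.float64(-62.1), np.float64(57.9), np.float64(0.0245))]
```

Call:
carry_out(gripper=[-1,-1,-1,-1], dp=[[-0.008,-0.007,0],[-0.017,-0.014,0],[-0.025,-0.021,0],[-0.025,-0.021,0]], angular=[[0,0,-0.022],[0,0,-0.044],[0,0,-0.067],[0,0,-0.067]])

```text
time: 28.22
tool_pos: [0.6373, 0.1634, 0.0765]
ee_rot: [0.469, 0.883, -0.0, -0.0]
contact_force: [0.4, 0.3, 0.4]
finger_gap: -0.004
grasp_force: 0.1
```

```bash
python3 -c "
from h import *
push(4)"
```

```text
t 28.42 tcp [0.6374 0.1635 0.0765] r 0.0615 phi -51.92 yaw 34.1 F [ 0.42 -0.01 -0.09] std [0.35 0.26 0.44] tang 0.34 gap 0.001
ring dots [(np.float64(177.3), np.float64(57.3), np.float64(0.0265)), (np.float64(60.3), np.float64(60.3), np.float64(0.0246)), (np.float64(-65.0), np.float64(55.0), np.float64(0.0245))]
```

Call:
carry_out(gripper=[-1,-1,-1,-1], dp=[[-0.009,-0.006,0],[-0.017,-0.013,0],[-0.026,-0.019,0],[-0.026,-0.019,0]], angular=[[0,0,-0.022],[0,0,-0.044],[0,0,-0.067],[0,0,-0.067]])

```text
time: 28.75
tool_pos: [0.6347, 0.1615, 0.0765]
ee_rot: [0.492, 0.87, -0.0, -0.0]
contact_force: [-0.3, 0.5, -0.1]
finger_gap: -0.002
grasp_force: 0.1
```

```bash
python3 -c "
from h import *
push(4)"
```

```text
t 28.95 tcp [0.6348 0.1616 0.0765] r 0.0615 phi -54.93 yaw 31.09 F [ 0.15 -0.13 -0.26] std [0.64 0.54 0.57] tang 0.06 gap -0.006
ring dots [(np.float64(174.3), np.float64(54.3), np.float64(0.0265)), (np.float64(57.4), np.float64(57.4), np.float64(0.0246)), (np.float64(-68.0), np.float64(52.0), np.float64(0.0245))]
```

Call:
carry_out(gripper=[-1,-1,-1,-1], dp=[[-0.009,-0.006,0],[-0.018,-0.012,0],[-0.027,-0.018,0],[-0.027,-0.018,0]], angular=[[0,0,-0.022],[0,0,-0.044],[0,0,-0.067],[0,0,-0.067]])

```text
time: 29.28
tool_pos: [0.632, 0.1597, 0.0765]
ee_rot: [0.515, 0.857, -0.0, -0.0]
contact_force: [-0.2, 0.4, 0.0]
finger_gap: 0.001
grasp_force: 0.1
```

```bash
python3 -c "
from h import *
push(4)"
```

```text
t 29.48 tcp [0.6321 0.1598 0.0765] r 0.0615 phi -57.96 yaw 28.07 F [-0.07  0.43  0.2 ] std [0.37 0.25 0.38] tang 0.14 gap 0.001
ring dots [(np.float64(171.6), np.float64(51.6), np.float64(0.0265)), (np.float64(54.3), np.float64(54.3), np.float64(0.0246)), (np.float64(-71.1), np.float64(48.9), np.float64(0.0244))]
```

Call:
carry_out(gripper=[-1,-1,-1,-1], dp=[[-0.009,-0.006,0],[-0.018,-0.012,0],[-0.028,-0.017,0],[-0.028,-0.017,0]], angular=[[0,0,-0.022],[0,0,-0.044],[0,0,-0.067],[0,0,-0.067]])

```text
time: 29.82
tool_pos: [0.6292, 0.158, 0.0765]
ee_rot: [0.538, 0.843, 0.0, 0.0]
contact_force: [0.3, 0.2, -0.4]
finger_gap: -0.003
grasp_force: 0.3
```

```bash
python3 -c "
from h import *
push(4)"
```

```text
t 30.02 tcp [0.6293 0.1581 0.0765] r 0.0615 phi -60.99 yaw 25.06 F [-0.02 -0.13 -0.23] std [0.54 0.49 0.22] tang -0.07 gap -0.004
ring dots [(np.float64(168.9), np.float64(48.9), np.float64(0.0264)), (np.float64(51.2), np.float64(51.2), np.float64(0.0245)), (np.float64(-73.9), np.float64(46.1), np.float64(0.0246))]
```

Call:
carry_out(gripper=[-1,-1,-1,-1], dp=[[-0.01,-0.005,0],[-0.019,-0.01,0],[-0.029,-0.015,0],[-0.029,-0.015,0]], angular=[[0,0,-0.022],[0,0,-0.044],[0,0,-0.067],[0,0,-0.067]])

```text
time: 30.35
tool_pos: [0.6266, 0.1566, 0.0766]
ee_rot: [0.56, 0.829, 0.0, 0.0]
contact_force: [2.1, 0.6, -1.9]
finger_gap: 0.001
grasp_force: 1.2
```

```bash
python3 -c "
from h import *
push(4)"
```

```text
t 30.55 tcp [0.6266 0.1566 0.0766] r 0.0616 phi -63.87 yaw 22.04 F [ 2.6   0.6  -1.34] std [0.57 0.69 0.36] tang 2.63 gap -0.004
ring dots [(np.float64(166.2), np.float64(46.2), np.float64(0.0263)), (np.float64(48.1), np.float64(48.1), np.float64(0.0246)), (np.float64(-76.2), np.float64(43.8), np.float64(0.0246))]
```

The ramps have begun to draw: 2.6 N tangential. Small steps now.

Call:
carry_out(gripper=[-1,-1,-1], dp=[[-0.006,-0.003,0],[-0.011,-0.005,0],[-0.011,-0.005,0]], angular=[[0,0,-0.014],[0,0,-0.027],[0,0,-0.027]])

```text
time: 30.8
tool_pos: [0.6256, 0.1561, 0.0766]
ee_rot: [0.568, 0.823, 0.0, 0.0]
contact_force: [4.4, 1.0, -1.8]
finger_gap: 0.004
grasp_force: 1.9
```

```bash
python3 -c "
from h import *
push(8)"
```

```text
t 31.2 tcp [0.6255 0.1561 0.0766] r 0.0616 phi -64.98 yaw 20.83 F [ 4.02  0.48 -1.89] std [0.35 0.37 0.43] tang 3.92 gap -0.001
ring dots [(np.float64(165.2), np.float64(45.2), np.float64(0.0262)), (np.float64(47.3), np.float64(47.3), np.float64(0.0246)), (np.float64(-77.1), np.float64(42.9), np.float64(0.0245))]
```

Call:
carry_out(gripper=[-1,-1,-1], dp=[[-0.005,-0.002,0],[-0.009,-0.004,0],[-0.009,-0.004,0]], angular=[[0,0,-0.01],[0,0,-0.02],[0,0,-0.02]])

```text
time: 31.45
tool_pos: [0.6246, 0.1557, 0.0765]
ee_rot: [0.575, 0.818, 0.0, 0.0]
contact_force: [5.4, -0.1, -2.9]
finger_gap: 0.001
grasp_force: 2.5
```

```bash
python3 -c "
from h import *
push(8)"
```

```text
t 31.85 tcp [0.6246 0.1557 0.0766] r 0.0615 phi -65.91 yaw 19.9 F [ 5.01  0.49 -2.11] std [0.55 0.33 0.52] tang 4.88 gap 0.002
ring dots [(np.float64(164.3), np.float64(44.3), np.float64(0.0263)), (np.float64(46.5), np.float64(46.5), np.float64(0.0246)), (np.float64(-22.2), np.float64(97.8), np.float64(0.0299)), (np.float64(-78.1), np.float64(41.9), np.float64(0.0245))]
```

Snug at 4.9 N. Back off tangentially, then up.

Call:
carry_out(gripper=[-1,-1,-1,-1,-1,-1,-1,-1], dp=[[0.02,0.008,0],[0.06,0.022,0],[0.15,0.055,0],[0.15,0.055,0],[0.15,0.055,0.4],[0.15,0.055,0.8],[0.15,0.055,0.8],[0.15,0.055,0.8]], angular=[[0,0,0],[0,0,0],[0,0,0],[0,0,0],[0,0,0],[0,0,0],[0,0,0],[0,0,0]])

```text
time: 32.52
tool_pos: [0.6404, 0.1614, 0.1596]
ee_rot: [0.574, 0.819, 0.002, 0.002]
contact_force: [-0.7, -0.5, -0.7]
finger_gap: 0.003
grasp_force: 0.0
```

```bash
python3 -c "
from h import *
push(4)"
```

```text
t 32.72 tcp [0.6384 0.1611 0.1549] r 0.064 phi -52.59 yaw 19.92 F [0.31 0.07 0.3 ] std [0.18 0.36 0.21] tang 0.32 gap -0.002
ring dots [(np.float64(164.7), np.float64(44.7), np.float64(0.0262)), (np.float64(46.8), np.float64(46.8), np.float64(0.0244)), (np.float64(-78.0), np.float64(42.0), np.float64(0.0246))]
```

The ring stayed put (48° turned), centred, and the arm is clear, so I hand in.

```bash
python3 -c "
from workcell import *
print(job_done())"
```

```text
the job is handed in; nothing more can be done
None
```

I seated the glass window fully home, fitted the ring over it, turned it about 48° clockwise and left it snug at a 4.9 N tab push (about 15 N on the glass). The ring held when I backed off with the arm clear, and I handed the job in at about 33 s; the judging result was not shown.

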